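Lay out the press pads from the slotted rail

TASK

Lay out the four steel press pads for the arbor press: move them from the dark slotted storage rail to the setup board, each standing upright on its foot in the insert whose round seat fits it (smallest pad in the smallest seat, and so on up). The pads hang by their button feet, so slide each along the slot to the round opening at the rail's end and lift it free there, the one nearest the opening first. Set them down rather than dropping them, and leave the screwdriver and the green trickler where they are.

Things in the scene. Friction and masses are not known exactly. Their poses are not given: they have to be found in the camera images.
- pad_24: steel press pad: round working end 24 mm across, 36 mm tall, with a plain pin end, centre-drilled; below it a neck 9 mm thick, 7 mm long, and a foot 22 mm across, 5 mm thick. Origin: centre of the foot's underside; z up the pad (working end at z = 12 to 48 mm). Starts hanging upright in the rail's slot, working end above its top plate, foot below.
- pad_33: steel press pad: round working end 33 mm across, 36 mm tall, with a sleeve end with a wide bore; below it a neck 9 mm thick, 7 mm long, and a foot 22 mm across, 5 mm thick. Origin: centre of the foot's underside; z up the pad (working end at z = 12 to 48 mm). Starts hanging upright in the rail's slot, working end above its top plate, foot below.
- pad_42: steel press pad: round working end 42 mm across, 36 mm tall, with a stepped bore; below it a neck 9 mm thick, 7 mm long, and a foot 22 mm across, 5 mm thick. Origin: centre of the foot's underside; z up the pad (working end at z = 12 to 48 mm). Starts hanging upright in the rail's slot, working end above its top plate, foot below.
- pad_51: steel press pad: round working end 51 mm across, 36 mm tall, with a dished face with a boss in the middle; below it a neck 9 mm thick, 7 mm long, and a foot 22 mm across, 5 mm thick. Origin: centre of the foot's underside; z up the pad (working end at z = 12 to 48 mm). Starts hanging upright in the rail's slot, working end above its top plate, foot below.
- rail: fixed dark steel channel 56 x 274 mm; 5 mm top plate, upper face 26 mm above the bench, with a keyhole slot: round opening 34 mm across, then a slot 14 mm wide. Origin on the bench under the opening's centre; slot runs along +y for 225 mm. Pads hang at 56, 110, 164, 218 mm in any order, slide easily, cannot pass one another; feet come up only through the opening (2 mm vertical play in the slot)
- seat_24: fixed grey insert, 64 x 64 mm, one of four in a row (66 mm apart, any order) in the dark wooden setup board, with a round blind seat 32 mm across for the 24 mm pad. Origin: centre of its underside; top 20 mm and seat floor 4 mm above it (2 mm chamfer); z up, y along the row. The pad stands on its foot, the lower 4 mm of its working end inside the seat.
- seat_33: fixed grey insert, 64 x 64 mm, one of four in a row (66 mm apart, any order) in the dark wooden setup board, with a round blind seat 41 mm across for the 33 mm pad. Origin: centre of its underside; top 20 mm and seat floor 4 mm above it (2 mm chamfer); z up, y along the row. The pad stands on its foot, the lower 4 mm of its working end inside the seat.
- seat_42: fixed grey insert, 64 x 64 mm, one of four in a row (66 mm apart, any order) in the dark wooden setup board, with a round blind seat 50 mm across for the 42 mm pad. Origin: centre of its underside; top 20 mm and seat floor 4 mm above it (2 mm chamfer); z up, y along the row. The pad stands on its foot, the lower 4 mm of its working end inside the seat.
- seat_51: fixed grey insert, 64 x 64 mm, one of four in a row (66 mm apart, any order) in the dark wooden setup board, with a round blind seat 59 mm across for the 51 mm pad. Origin: centre of its underside; top 20 mm and seat floor 4 mm above it (2 mm chamfer); z up, y along the row. The pad stands on its foot, the lower 4 mm of its working end inside the seat.
- screwdriver: bystander: screwdriver with a wooden-coloured handle, 216 mm long, lying on the bench to the left of the work; origin at its middle, on the bench. Leave it where it is.
- trickler: bystander: powder trickler, a small green cup on a black foot, 66 x 95 x 80 mm, standing to the right of the work; origin under its middle, on the bench. Leave it where it is.
There are look-alikes about, which are no part of the job. What is shaped like the pad_24 but orange or red is not meant.

How it is judged:
By the outcome, as a careful person would: the job done as asked, in the order asked, and still so for the second after the job is handed in, with the robot touching nothing.
It also fails if it takes over 112 s, if anything falls off the work surface, if the arm or the gripper's body presses on something with over 40 N, if the wrist force passes 120 N, or if a joint passes its speed limit or range.

ROBOT

A 6-joint arm with a two-finger parallel gripper is mounted at the origin on a cart in front of the work surface, level with it; the furniture and walls round the work are solid. World frame = base frame: x ahead of the robot, y to its left, z up, the work surface at z = 0. Lengths are in m, angles in rad, forces in N, time in s.
With the tool pointing down it reaches from about 0.375 to 0.75 m from the base axis. Payload 9 kg.
Tool frame: the origin (TCP) lies midway between the tips of the shut fingers; the grasp point (between the pads) lies 19 mm behind it; z points along the fingers, y is the line along which they close (so a half turn about z gives the same grasp; the last joint's range is limited). The gripper opens to 85 mm and grips with 20 to 120 N. Pads are 22 mm wide; open, the fingers measure 114 mm over their backs; the gripper's body (76 mm by 85 mm) begins 54 mm behind the grasp point. The pads swing forward as they close: fully open they stand 13 mm farther back than shut.
Start: joints at [1.074, 0.104, 0.097, 1.564, 0, 1.353], TCP at [0.165, 0.577, 0.231] pointing down, gripper open.
Joint ranges: [-2.99, 2.99], [-0.84, 1.86], [-1.1, 1.16], [-1.84, 2.11], [-1.51, 1.56], [-3.14, 3.14]. Speed limits (rad/s): [2.22, 2.22, 2.57, 3.14, 3.14, 3.14].

INTERFACE

Orientations are given as a unit quaternion [w, x, y, z].
In Python, from station import manip gives the robot as it stands.
- The arm moves only by the tool move_arm, never from a script. Its argument "increments" is a list of rows, each a list of 5 numbers: the gripper's target within -1 to 1 (shut at 1, half-way at 0, fully open at -1), then the shift along the tool's x, y, z normalised to -1 to 1, where 1 is 2 cm, then the turn about the tool's z normalised to -1 to 1, where 1 is 0.08 rad. In form: [[hand, tx, ty, tz, yaw], ...]. A call has 1 to 20 rows; each row shifts and turns the commanded pose from where the row before left it, along the tool's axes as they then stand; what a row does not reach is not made up. A row lasts 1/12 s, in which the tool goes at most 41.7 mm and 7.16 degrees, less where a joint would pass 70% of its speed; a pose out of reach is approached as far as the arm can. A call with a number of a shift or a turn outside -1 to 1 is refused whole. A call with a gripper value outside its range is refused whole. The fingers move at their own pace and stop on an object; "squeeze" is the grip in N (left out, the last holds). Time passes only in rows, so rows that do not move let the fingers close. It gives the time, the measured TCP pose, the force, the opening and the grip force at its end, in the units of the state.
- manip.read_state(): the state, without advancing time (a new reading comes with each control period).
- manip.camera(name): name is "scene" or "top" or "wrist"; returns a dict with "image" (384x512x3 uint8, red, green, blue), "vfov" (degrees; the focal length in pixels is half the picture's height over the tangent of half this angle, whatever the lens; pixels are square), "cx", "cy" (the principal point, pixels), "extrinsics" (4x4, takes a point from world to camera coordinates). Camera axes: x right, y down, z forward; pixel columns grow to the right and rows downward; lengths in m; the calibration is good to about 2 mm. A picture is of the moment at which its call begins. There is no depth.
- manip.close_job(): hands the job in; it is judged then, once.
The state is a dict: "time_s": time; "joints": joint angles; "dq": joint speeds; "effort": joint torques, N m; "tool_pos": TCP position; "tcp_rot": TCP orientation; "contact_force": force on the tool from outside, world axes, zero at the start; "ft_torque": the same for the moment, N m; "width": opening from 0.0 (shut) to 1.0 (fully open); "grasp_force": force on a finger pad.
Only numpy, scipy, OpenCV 4.12 (cv2) and the standard library are available. Lean on these libraries where they do the work, as an engineer would, in place of code of your own. Each camera call takes 0.05 s, during which the arm holds its last target. There are 200 camera calls.

## Working session

There is one attempt and no reset: what is moved stays moved. The work goes in short steps, Python scripts to look and compute and a tool call to move; the robot and the scene stay as the last step left them, time stands still between calls to the robot, and variables do not carry over. Pictures are saved under pics/ and viewed, at most 14 in all, crops included, and the job is handed in when it is done.

Besides the shell and the picture viewer there is one more tool, called after "Emit:" as a command line: name --pt "numbers of a row" for each row, then --argument value for the rest. move_arm: Moves the arm, as the interface text tells. Scaled input: -1 to 1 covers 2 cm each way for a shift and 0.08 rad each way for a turn. Its arguments: {"type":"object","properties":{"increments":{"type":"array","items":{"type":"array","items":{"type":"number","minimum":-1,"maximum":1}}},"squeeze":{"type":"number"}},"required":["increments"]}

```bash
ls; mkdir -p pics; python3 - <<'E'
from station import manip
import cv2,pickle
d={}
for n in("scene","top"):
    c=manip.camera(n);d[n]=c
    cv2.imwrite(f"pics/{n}0.png",cv2.cvtColor(c["image"],cv2.COLOR_RGB2BGR))
    print(n,c["vfov"],c["cx"],c["cy"],c["extrinsics"].round(4).tolist() if hasattr(c["extrinsics"],'round') else c["extrinsics"])
pickle.dump(d,open("c0.pkl","wb"))
print(manip.read_state())
E
```

```text
pics
scene 53.51068698282836 258.27962564648533 194.26359081213664 [[0.5406, -0.8411, -0.0174, -0.2305], [-0.6481, -0.4032, -0.6461, 0.398], [0.5364, 0.3605, -0.7631, 0.5828], [0.0, 0.0, 0.0, 1.0]]
top 45.13896620605608 253.8277925029906 201.02113840320027 [[-0.0052, -0.9998, -0.019, 0.0853], [-0.998, 0.0063, -0.0623, 0.5052], [0.0624, 0.0186, -0.9979, 1.1502], [0.0, 0.0, 0.0, 1.0]]
{'time_s': 0.1, 'joints': array([ 1.07427761e+00,  1.04661750e-01,  9.65769734e-02,  1.56388088e+00,
       -8.26333771e-06,  1.35310261e+00]), 'dq': array([ 0.00073086, -0.0012329 ,  0.00370037, -0.00080074,  0.00054561,
        0.00113105]), 'effort': array([ 6.81227961e-03, -5.58205104e+01,  5.04722714e+01,  1.30238946e-02,
       -2.69751363e-04, -3.19295873e-05]), 'tool_pos': array([0.16498862, 0.57657818, 0.23060357]), 'tcp_rot': array([-2.00506322e-04,  1.38961315e-01,  9.90297638e-01, -5.49222018e-04]), 'contact_force': array([ 0.22440124, -0.10327432,  0.71735408]), 'ft_torque': array([-0.003682  ,  0.0045811 ,  0.00677768]), 'grasp_force': 0.0, 'width': 0.9973422816848766}
```

View pics/scene0.png

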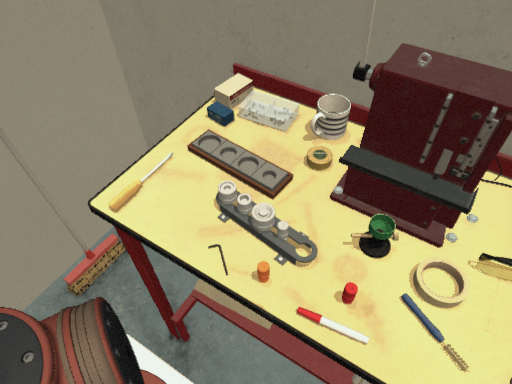

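View pics/top0.png

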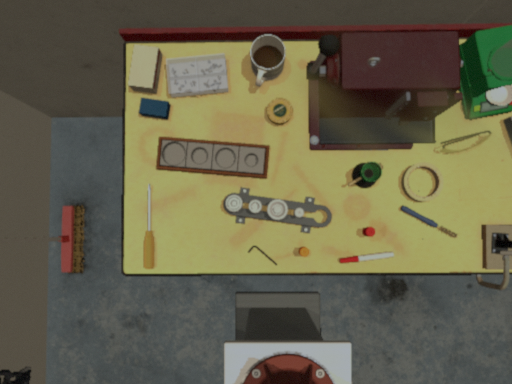

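The scene view shows the rail with its opening at the right end (about 300,248) and the pads at (283,228), (263,215), (244,201), (227,190). The board sits behind it. In the top view the rail's opening is at (320,216), the pads at x = 299, 278, 255, 234, and the seats at (174,153), (200,155), (225,157), (254,160). Next I'll get rough positions.

```bash
cat > h.py <<'E'
import numpy as np,cv2
from scipy.spatial.transform import Rotation as R
def K(c):
    f=192/np.tan(np.radians(c["vfov"]/2)); return np.array([[f,0,c["cx"]],[0,f,c["cy"]],[0,0,1]])
def toworld(c,uv,z):
    E=np.array(c["extrinsics"]);C=-E[:3,:3].T@E[:3,3]
    d=E[:3,:3].T@np.linalg.solve(K(c),np.array([uv[0],uv[1],1.]))
    return C+d*(z-C[2])/d[2]
def topix(c,p):
    E=np.array(c["extrinsics"]);q=K(c)@(E[:3,:3]@np.asarray(p,float)+E[:3,3]);return q[:2]/q[2]
def yaw(q): # direction of tool x,y in world xy
    M=R.from_quat([q[1],q[2],q[3],q[0]]).as_matrix();return M
E
python3 - <<'E'
from h import *
import pickle
d=pickle.load(open("c0.pkl","rb"));t=d["top"];s=d["scene"]
for n,l,z in(("top",[(320,216)],.026),("top",[(299,212),(278,210),(255,207),(234,203)],.067),("top",[(174,153),(200,155),(225,157),(254,160)],.02),("scene",[(300,248)],.026),("scene",[(283,225),(263,212),(244,199),(227,187)],.067),("scene",[(209,146),(228,156),(248,167),(271,178)],.02),("scene",[(264,268),(238,90),(380,222)],0)):
    for p in l: print(n,p,toworld(d[n],p,z).round(3))
from station import manip
q=manip.read_state();M=yaw(q["tcp_rot"]);print(M.round(3))
w=manip.camera("wrist");E=np.array(w["extrinsics"]);print("wrist cam pos in tool",(M.T@(-E[:3,:3].T@E[:3,3]-q["tool_pos"])).round(3),"axes in tool\n",(E[:3,:3]@M).round(3),w["vfov"])
for n,c in(("top",t),("scene",s)):
    im=cv2.cvtColor(c["image"],cv2.COLOR_RGB2BGR)
    cr=im[130:235,150:340] if n=="top" else im[125:270,180:325]
    cv2.imwrite(f"pics/{n}c.png",cv2.resize(cr,None,fx=4,fy=4,interpolation=cv2.INTER_CUBIC))
E
```

```text
top (320, 216) [ 0.467 -0.083  0.026]
top (299, 212) [ 0.475 -0.027  0.067]
top (278, 210) [0.48  0.023 0.067]
top (255, 207) [0.488 0.079 0.067]
top (234, 203) [0.498 0.129 0.067]
top (174, 153) [0.629 0.285 0.02 ]
top (200, 155) [0.623 0.218 0.02 ]
top (225, 157) [0.618 0.155 0.02 ]
top (254, 160) [0.61  0.081 0.02 ]
scene (300, 248) [ 0.466 -0.078  0.026]
scene (283, 225) [ 0.471 -0.032  0.067]
scene (263, 212) [0.478 0.02  0.067]
scene (244, 199) [0.486 0.073 0.067]
scene (227, 187) [0.495 0.125 0.067]
scene (209, 146) [0.618 0.276 0.02 ]
scene (228, 156) [0.613 0.212 0.02 ]
scene (248, 167) [0.608 0.146 0.02 ]
scene (271, 178) [0.606 0.078 0.02 ]
scene (264, 268) [ 0.399 -0.032  0.   ]
scene (238, 90) [0.887 0.371 0.   ]
scene (380, 222) [ 0.636 -0.19   0.   ]
[[-0.961  0.275 -0.001]
 [ 0.275  0.961 -0.001]
 [ 0.    -0.001 -1.   ]]
wrist cam pos in tool [ 0.067 -0.    -0.143] axes in tool
 [[-0.001  1.    -0.002]
 [-0.965 -0.001 -0.261]
 [-0.261  0.002  0.965]] 69.7613667491095
```

View pics/topc.png

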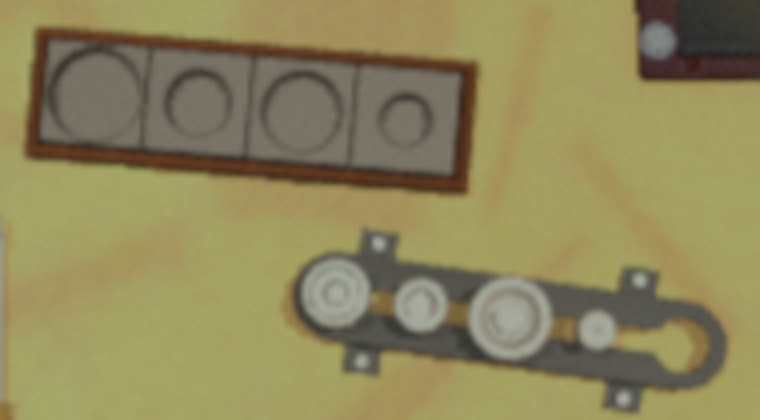

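From the opening outward the pads are 24, 51, 33 and 42, and from the left the seats are 51, 33, 42 and 24. I'll move above the work to measure with the wrist camera.

```bash
cat >> h.py <<'E'
def plan(target,dyaw,n,hand):
    """rows: straight line to target (world) with turn dyaw (tool z, rad) spread over n rows"""
    from station import manip
    q=manip.read_state();M=yaw(q["tcp_rot"]);a=np.arctan2(M[1,0],M[0,0]);d=(np.asarray(target)-q["tool_pos"])/n
    out=[]
    for i in range(n):
        b=a-dyaw*(i+.5)/n
        X=np.array([np.cos(b),np.sin(b),0]);Y=np.array([np.sin(b),-np.cos(b),0])
        out.append([hand]+[round(float(v),2) for v in(d@X/.02,d@Y/.02,-d[2]/.02,dyaw/n/.08)])
    print(out)
E
python3 - <<'E'
from h import *
plan([.53,.08,.231],1.431,34,-1)
E
```

```text
[[-1, -0.73, -0.54, -0.0, 0.53], [-1, -0.75, -0.51, -0.0, 0.53], [-1, -0.77, -0.48, -0.0, 0.53], [-1, -0.79, -0.44, -0.0, 0.53], [-1, -0.81, -0.41, -0.0, 0.53], [-1, -0.83, -0.38, -0.0, 0.53], [-1, -0.84, -0.34, -0.0, 0.53], [-1, -0.85, -0.3, -0.0, 0.53], [-1, -0.87, -0.27, -0.0, 0.53], [-1, -0.88, -0.23, -0.0, 0.53], [-1, -0.89, -0.19, -0.0, 0.53], [-1, -0.89, -0.16, -0.0, 0.53], [-1, -0.9, -0.12, -0.0, 0.53], [-1, -0.9, -0.08, -0.0, 0.53], [-1, -0.91, -0.04, -0.0, 0.53], [-1, -0.91, -0.01, -0.0, 0.53], [-1, -0.91, 0.03, -0.0, 0.53], [-1, -0.9, 0.07, -0.0, 0.53], [-1, -0.9, 0.11, -0.0, 0.53], [-1, -0.89, 0.15, -0.0, 0.53], [-1, -0.89, 0.18, -0.0, 0.53], [-1, -0.88, 0.22, -0.0, 0.53], [-1, -0.87, 0.26, -0.0, 0.53], [-1, -0.86, 0.29, -0.0, 0.53], [-1, -0.84, 0.33, -0.0, 0.53], [-1, -0.83, 0.37, -0.0, 0.53], [-1, -0.81, 0.4, -0.0, 0.53], [-1, -0.8, 0.43, -0.0, 0.53], [-1, -0.78, 0.47, -0.0, 0.53], [-1, -0.76, 0.5, -0.0, 0.53], [-1, -0.73, 0.53, -0.0, 0.53], [-1, -0.71, 0.56, -0.0, 0.53], [-1, -0.69, 0.59, -0.0, 0.53], [-1, -0.66, 0.62, -0.0, 0.53]]
```

Emit:
move_arm --pt "-1 -0.73 -0.54 0 0.53" --pt "-1 -0.75 -0.51 0 0.53" --pt "-1 -0.77 -0.48 0 0.53" --pt "-1 -0.79 -0.44 0 0.53" --pt "-1 -0.81 -0.41 0 0.53" --pt "-1 -0.83 -0.38 0 0.53" --pt "-1 -0.84 -0.34 0 0.53" --pt "-1 -0.85 -0.3 0 0.53" --pt "-1 -0.87 -0.27 0 0.53" --pt "-1 -0.88 -0.23 0 0.53" --pt "-1 -0.89 -0.19 0 0.53" --pt "-1 -0.89 -0.16 0 0.53" --pt "-1 -0.9 -0.12 0 0.53" --pt "-1 -0.9 -0.08 0 0.53" --pt "-1 -0.91 -0.04 0 0.53" --pt "-1 -0.91 0 0 0.53" --pt "-1 -0.91 0.03 0 0.53" --pt "-1 -0.9 0.07 0 0.53" --pt "-1 -0.9 0.11 0 0.53" --pt "-1 -0.89 0.15 0 0.53" --squeeze 60

```text
time_s: 1.82
tool_pos: [0.3858, 0.2877, 0.2311]
tcp_rot: [-0.0, 0.535, 0.845, -0.0]
contact_force: [0.1, -0.0, -0.2]
width: 1.002
grasp_force: 0.0
```

Emit:
move_arm --pt "-1 -0.89 0.18 0 0.53" --pt "-1 -0.88 0.22 0 0.53" --pt "-1 -0.87 0.26 0 0.53" --pt "-1 -0.86 0.29 0 0.53" --pt "-1 -0.84 0.33 0 0.53" --pt "-1 -0.83 0.37 0 0.53" --pt "-1 -0.81 0.4 0 0.53" --pt "-1 -0.8 0.43 0 0.53" --pt "-1 -0.78 0.47 0 0.53" --pt "-1 -0.76 0.5 0 0.53" --pt "-1 -0.73 0.53 0 0.53" --pt "-1 -0.71 0.56 0 0.53" --pt "-1 -0.69 0.59 0 0.53" --pt "-1 -0.66 0.62 0 0.53" --pt "-1 0 0 0 0" --pt "-1 0 0 0 0"

```text
time_s: 3.15
tool_pos: [0.5383, 0.0853, 0.2308]
tcp_rot: [-0.0, 0.758, 0.652, -0.0]
contact_force: [-0.0, -0.1, 0.0]
width: 0.998
grasp_force: 0.0
```

```bash
python3 - <<'E'
from h import *
from station import manip
import pickle
w=manip.camera("wrist");pickle.dump(w,open("w1.pkl","wb"))
q=manip.read_state();print(q["time_s"],q["tool_pos"],yaw(q["tcp_rot"])[:,0])
im=cv2.cvtColor(w["image"],cv2.COLOR_RGB2BGR)
cv2.imwrite("pics/w1.png",cv2.resize(im,None,fx=1.55,fy=1.55,interpolation=cv2.INTER_CUBIC))
E
```

```text
3.2 [0.53802946 0.08591016 0.23103168] [1.48722868e-01 9.88878893e-01 2.09818008e-04]
```

View pics/w1.png

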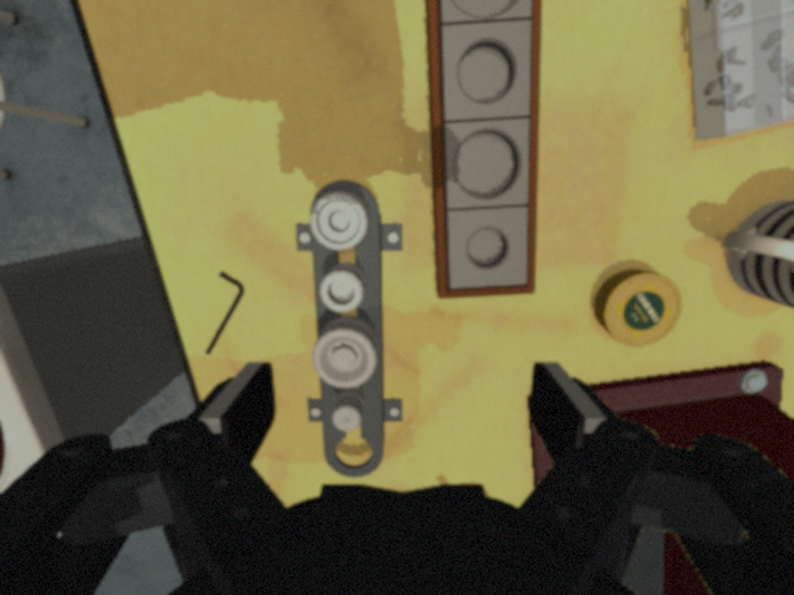

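The wrist view (scaled 1.55) shows pad tops at (339,220) for the 42, (341,291) for the 33, (345,356) for the 51 and (347,417) for the 24. The opening is near (353,450). The seats are at (486,71) for the 33, (487,163) for the 42 and (488,247) for the 24, and the 51 is cut off at the top edge.

```bash
cat >> h.py <<'E'
def show(c,name,box,k):
    im=cv2.cvtColor(c["image"],cv2.COLOR_RGB2BGR);x0,y0,x1,y1=box
    cv2.imwrite(name,cv2.resize(im[y0:y1,x0:x1],None,fx=k,fy=k,interpolation=cv2.INTER_CUBIC))
E
python3 - <<'E'
from h import *
import pickle
w=pickle.load(open("w1.pkl","rb"))
print(w["extrinsics"].round(3).tolist() if hasattr(w["extrinsics"],"round") else "")
print("mount",np.linalg.inv(np.array(w["extrinsics"]))[:3,3])
s=lambda p:(np.array(p)+.5)/1.55-.5
for n,p,z in(("p42",(339,220),.062),("p33",(341,291),.062),("p51",(345,356),.062),("p24",(347,417),.062),("op",(353,452),.026),("s33",(486,71),.02),("s42",(487,163),.02),("s24",(488,247),.02),("c24",(488,248),.02)):
    print(n,toworld(w,s(p),z).round(4))
d=pickle.load(open("c0.pkl","rb"));t=d["top"]
# same in top crop (x4, offset 150,130)
g=lambda p:(np.array(p)+.5)/4-.5+np.array([150,130])
for n,p,z in(("p42",(335,293),.062),("p33",(420,305),.062),("p51",(510,317),.062),("p24",(597,329),.062),("s51",(96,95),.02),("s33",(199,104),.02),("s42",(302,113),.02),("s24",(406,121),.02)):
    print("top",n,toworld(t,g(p),z).round(4))
E
```

```text
[[0.989, -0.15, -0.001, -0.519], [-0.145, -0.955, 0.259, 0.126], [-0.04, -0.256, -0.966, 0.421], [0.0, 0.0, 0.0, 1.0]]
mount [0.54793086 0.15063711 0.37361237]
p42 [0.4986 0.1318 0.062 ]
p33 [0.4901 0.0797 0.062 ]
p51 [0.4834 0.0275 0.062 ]
p24 [ 0.4751 -0.0255  0.062 ]
op [ 0.4655 -0.0827  0.026 ]
s33 [0.6219 0.2212 0.02  ]
s42 [0.616  0.1554 0.02  ]
s24 [0.6102 0.0888 0.02  ]
c24 [0.6101 0.088  0.02  ]
top p42 [0.4986 0.1312 0.062 ]
top p33 [0.491  0.0796 0.062 ]
top p51 [0.4834 0.0252 0.062 ]
top p24 [ 0.4758 -0.0273  0.062 ]
top s51 [0.6282 0.2857 0.02  ]
top s33 [0.6218 0.22   0.02  ]
top s42 [0.6156 0.1545 0.02  ]
top s24 [0.6099 0.0886 0.02  ]
```

The two views agree to about 1–2 mm, and the spacings of 66 mm and about 54 mm match the specification. I'll go above pad_24.

Emit:
move_arm --pt "-1 -0.75 -0.28 0.4 0" --pt "-1 -0.75 -0.28 0.8 0" --pt "-1 -0.75 -0.28 0.8 0" --pt "-1 -0.75 -0.28 0.8 0" --pt "-1 -0.75 -0.28 0.8 0" --pt "-1 -0.75 -0.28 0.8 0" --pt "-1 -0.75 -0.28 0.8 0" --pt "-1 -0.75 -0.28 0.8 0" --pt "-1 0 0 0 0" --pt "-1 0 0 0 0"

```text
time_s: 4.03
tool_pos: [0.4753, -0.0256, 0.1109]
tcp_rot: [-0.001, 0.758, 0.652, -0.0]
contact_force: [0.5, 0.4, -0.1]
width: 1.003
grasp_force: 0.0
```

```bash
cat > st.py <<'E'
import sys
from h import *
from station import manip
q=manip.read_state();M=yaw(q["tcp_rot"]);print(round(q["time_s"],2),q["tool_pos"].round(4),M[:2,0].round(4),"F",q["contact_force"].round(1),"w",round(q["width"],3),"g",round(q["grasp_force"],1))
if len(sys.argv)>3:
    d=np.array([float(v) for v in sys.argv[1:4]])-q["tool_pos"];print("tool units (x,y,z)",(M.T@d/.02).round(2))
E
cat > wr.py <<'E'
import sys
from h import *
from station import manip
c=manip.camera("wrist");import pickle;pickle.dump(c,open("w.pkl","wb"))
show(c,sys.argv[1],(0,0,512,384),1.55)
E
python3 st.py .4753 -.0270 .032; python3 wr.py pics/w2.png
```

```text
4.03 [ 0.4753 -0.0256  0.1109] [0.149  0.9888] F [ 0.5  0.4 -0.1] w 1.003 g 0.0
tool units (x,y,z) [-0.07  0.01  3.94]
```

View pics/w2.png

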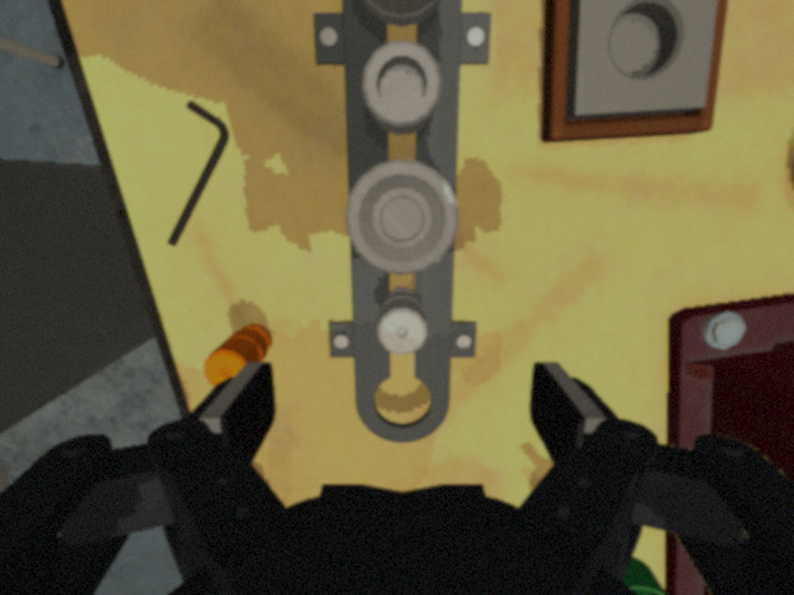

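Pad 24 is at (402,330), the opening at (402,400), and the orange look-alike stands left at about (238,355). I'll check the clearance between it and the left finger.

```bash
python3 - <<'E'
from h import *
import pickle
w=pickle.load(open("w.pkl","rb"));s=lambda p:(np.array(p)+.5)/1.55-.5
for n,p,z in(("p24",(402,330),.062),("p51",(402,217),.062),("p33",(402,84),.062),("op",(402,401),.026),("orange top",(224,365),.048),("orange",(224,365),.03),("seat24 rim",(643,42),.02),("frame inner near-left z20",(572,116),.02),("frame outer bl",(545,139),.0)):
    print(n,toworld(w,s(p),z).round(4))
E
```

```text
p24 [ 0.4745 -0.027   0.062 ]
p51 [0.4824 0.0253 0.062 ]
p33 [0.4904 0.0784 0.062 ]
op [ 0.4659 -0.0833  0.026 ]
orange top [ 0.3791 -0.0371  0.048 ]
orange [ 0.3698 -0.0438  0.03  ]
seat24 rim [0.6107 0.0878 0.02  ]
frame inner near-left z20 [0.5749 0.0592 0.02  ]
frame outer bl [0.5671 0.0512 0.    ]
```

Emit:
move_arm --pt "-0.2 -0.07 -0.02 0.6 0" --pt "-0.2 0 0 0.8 0" --pt "-0.2 0 0 0.8 0" --pt "-0.2 0 0 0.8 0" --pt "-0.2 0 0 0.6 0" --pt "-0.2 0 0 0.3 0" --pt "0.3 0 0 0 0" --pt "1 0 0 0 0" --pt "1 0 0 0 0" --pt "1 0 0 0 0" --pt "1 0 0 0 0" --pt "1 0 0 0 0" --squeeze 50

```text
time_s: 5.08
tool_pos: [0.4761, -0.0276, 0.0341]
tcp_rot: [0.001, 0.758, 0.652, 0.0]
contact_force: [-0.1, 0.0, 3.7]
width: 0.263
grasp_force: 49.0
```

```bash
python3 st.py .4672 -.0828 .033
```

```text
5.08 [ 0.4761 -0.0276  0.0341] [0.149  0.9888] F [-0.1  0.   3.7] w 0.263 g 49.0
tool units (x,y,z) [-2.79 -0.03  0.05]
```

Emit:
move_arm --pt "1 0 0 -0.05 0" --pt "1 -0.3 0 0 0" --pt "1 -0.45 -0.01 0 0" --pt "1 -0.45 -0.01 0 0" --pt "1 -0.45 -0.01 0 0" --pt "1 -0.45 -0.01 0 0" --pt "1 -0.45 -0.01 0 0" --pt "1 -0.25 -0.01 0 0" --pt "1 0 0 0 0" --pt "1 0 0 0 0"

```text
time_s: 5.92
tool_pos: [0.4659, -0.083, 0.0343]
tcp_rot: [-0.0, 0.758, 0.652, 0.0]
contact_force: [-0.8, -0.2, -0.8]
width: 0.264
grasp_force: 49.0
```

```bash
python3 st.py .4666 -.083 .035;python3 wr.py pics/w3.png
```

```text
5.92 [ 0.4659 -0.083   0.0343] [0.1499 0.9887] F [-0.8 -0.2 -0.8] w 0.264 g 49.0
tool units (x,y,z) [ 0.    0.03 -0.04]
```

View pics/w3.png

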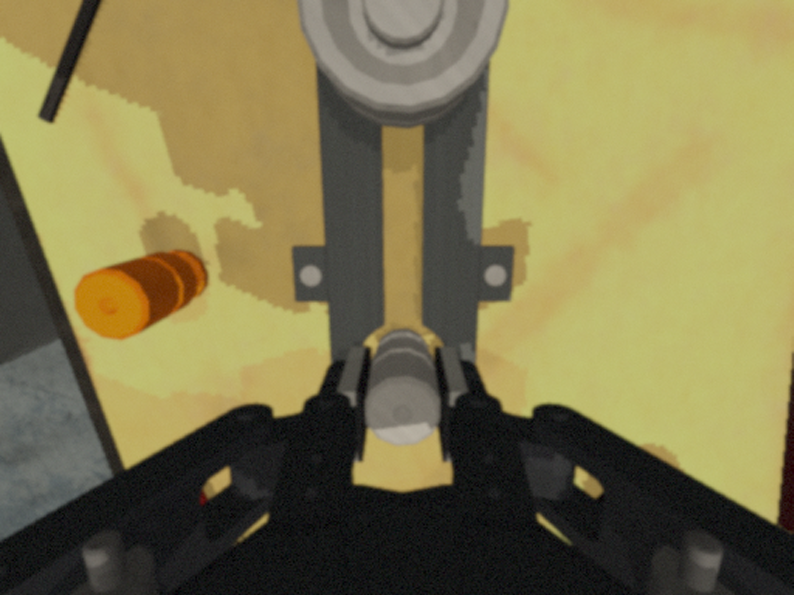

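Pad_24 is in the opening and gripped centrally at about (403,405). I'll lift it slowly and then carry it to seat_24.

Emit:
move_arm --pt "1 0 0 -0.2 0" --pt "1 0 0 -0.3 0" --pt "1 0 0 -0.4 0" --pt "1 0 0 -0.6 0" --pt "1 0 0 -0.8 0" --pt "1 0 0 -0.8 0" --pt "1 0 0 -0.8 0" --pt "1 0 0 0 0"

```text
time_s: 6.63
tool_pos: [0.468, -0.0834, 0.1167]
tcp_rot: [0.003, 0.758, 0.652, 0.001]
contact_force: [0.5, 0.7, -0.5]
width: 0.263
grasp_force: 49.0
```

```bash
python3 st.py .6104 .0883 .05
```

```text
6.63 [ 0.468  -0.0834  0.1167] [0.1487 0.9889] F [ 0.5  0.7 -0.5] w 0.263 g 49.0
tool units (x,y,z) [9.55 5.75 3.35]
```

Emit:
move_arm --pt "1 0.5 0.3 0 0" --pt "1 0.9 0.54 0 0" --pt "1 0.9 0.54 0 0" --pt "1 0.9 0.54 0 0" --pt "1 0.9 0.54 0 0" --pt "1 0.9 0.54 0.1 0" --pt "1 0.9 0.54 0.2 0" --pt "1 0.9 0.54 0.3 0" --pt "1 0.9 0.54 0.3 0" --pt "1 0.9 0.54 0.3 0" --pt "1 0.7 0.42 0.3 0" --pt "1 0.25 0.17 0 0" --pt "1 0 0 0 0" --pt "1 0 0 0 0"

```text
time_s: 7.8
tool_pos: [0.6078, 0.0893, 0.0819]
tcp_rot: [-0.0, 0.758, 0.653, -0.0]
contact_force: [1.2, -0.4, -1.3]
width: 0.265
grasp_force: 49.2
```

```bash
python3 st.py .6104 .0883 .05;python3 wr.py pics/w4.png
```

```text
7.8 [0.6078 0.0893 0.0819] [0.1484 0.9889] F [ 1.2 -0.4 -1.3] w 0.265 g 49.2
tool units (x,y,z) [-0.03  0.14  1.6 ]
```

View pics/w4.png

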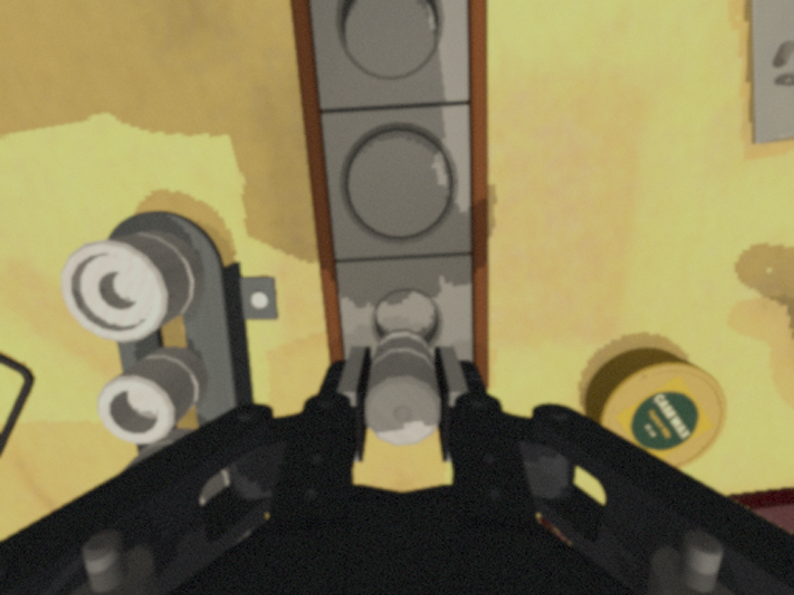

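The view shows seat 42 at (399,183), the seat 33 rim near (391,33), and the seat 24 opening partly hidden at (408,316).

```bash
python3 - <<'E'
from h import *
import pickle
w=pickle.load(open("w.pkl","rb"));s=lambda p:(np.array(p)+.5)/1.55-.5
for n,p,z in(("s42",(399,183),.02),("s33",(391,33),.02),("edge 42/24 mid",(403,258),.02),("edge 42/33",(395,107),.02)):
    print(n,toworld(w,s(p),z).round(4))
for n,p in (("s24",(.6103,.0885,.02)),("s42",(.616,.1552,.02))):
    print(n,topix(w,p)*1.55)
E
```

```text
s42 [0.6155 0.1547 0.02  ]
s33 [0.6215 0.2161 0.02  ]
edge 42/24 mid [0.6122 0.1197 0.02  ]
edge 42/33 [0.6187 0.1871 0.02  ]
s24 [408.26363362 318.87657774]
s42 [399.51479232 181.3867103 ]
```

Emit:
move_arm --pt "1 -0.04 0.12 0.3 0" --pt "1 0 0 0.5 0" --pt "1 0 0 0.5 0" --pt "1 0 0 0.4 0" --pt "1 0 0 0.2 0" --pt "1 0 0 0 0" --pt "1 0 0 0 0"

```text
time_s: 8.43
tool_pos: [0.6101, 0.0879, 0.0439]
tcp_rot: [-0.0, 0.758, 0.652, -0.0]
contact_force: [0.6, 0.1, -0.6]
width: 0.263
grasp_force: 49.2
```

```bash
python3 st.py .6103 .0882 .026
```

```text
8.43 [0.6101 0.0879 0.0439] [0.1491 0.9888] F [ 0.6  0.1 -0.6] w 0.263 g 49.2
tool units (x,y,z) [0.02 0.01 0.9 ]
```

Foot is at about 24 mm. I'll go down slowly.

Emit:
move_arm --pt "1 0 0 0.25 0" --pt "1 0 0 0.25 0" --pt "1 0 0 0.2 0" --pt "1 0 0 0.15 0" --pt "1 0 0 0 0"

```text
time_s: 8.85
tool_pos: [0.6105, 0.088, 0.0281]
tcp_rot: [0.0, 0.758, 0.652, 0.0]
contact_force: [-4.2, -0.2, 8.1]
width: 0.262
grasp_force: 49.9
```

Emit:
move_arm --pt "1 0 0 0.06 0" --pt "1 0 0 0.06 0" --pt "1 0 0 0 0"

```text
time_s: 9.1
tool_pos: [0.6107, 0.088, 0.028]
tcp_rot: [0.0, 0.758, 0.652, 0.0]
contact_force: [-14.5, -0.3, 25.3]
width: 0.264
grasp_force: 52.3
```

Contact came at z = 0.028, a few mm higher than expected. I'll back off slightly and look before releasing.

Emit:
move_arm --pt "1 0 0 -0.1 0" --pt "1 0 0 0 0"

```text
time_s: 9.27
tool_pos: [0.6111, 0.088, 0.0281]
tcp_rot: [0.001, 0.758, 0.652, 0.001]
contact_force: [-4.6, 0.3, 11.0]
width: 0.264
grasp_force: 50.5
```

```bash
python3 st.py; python3 - <<'E'
from h import *
from station import manip
import pickle
w=manip.camera("wrist");s=manip.camera("scene");pickle.dump((w,s),open("ws.pkl","wb"))
show(w,"/tmp/a.png",(170,150,370,300),3);show(s,"/tmp/b.png",(220,110,310,200),5)
a=cv2.imread("/tmp/a.png");b=cv2.imread("/tmp/b.png");b=b[:,:]
h=450;b=cv2.resize(b,(450,450));o=np.hstack([a,b])[:, :]
cv2.imwrite("pics/c5.png",cv2.resize(o,(800,int(800*o.shape[0]/o.shape[1]))))
E
```

```text
9.27 [0.6111 0.088  0.0281] [0.1489 0.9888] F [-4.6  0.3 11. ] w 0.264 g 50.5
```

View pics/c5.png

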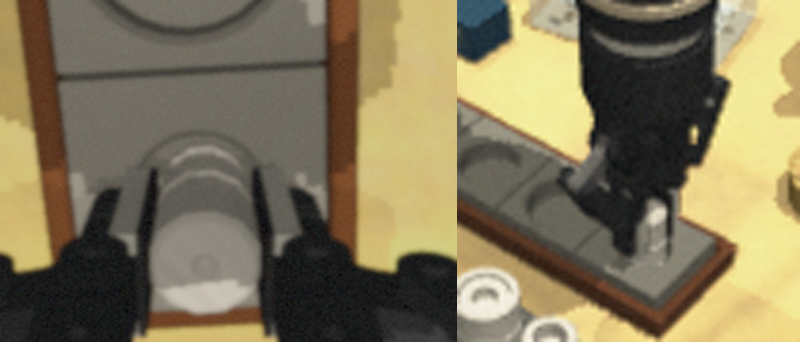

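```bash
python3 - <<'E'
from h import *
import pickle
w,s=pickle.load(open("ws.pkl","rb"))
k=lambda p:((topix(w,p)-[170,150])*3*800/1050).round(0)
X=np.array([.1489,.9888,0]);Y=np.array([.9888,-.1489,0])
for z in(.02,.024):
    c=np.array([.6104,.0880,z]);print("z",z,"rim near",k(c+.018*X),"r16",k(c+.016*X),"left",k(c-.018*Y),"right",k(c+.018*Y),"insert edge 24/42",k([.6130,.1209,z]), "insert L/R",k(c-.032*Y+.03*X),k(c+.032*Y+.03*X))
for f in(.004,.008):
    c=np.array([.6111,.0880,f]);print("foot",f,k(c+.011*X),"we bottom",k(c+.012*X+[0,0,.012]),"top centre",k(c+[0,0,.048]),"top near",k(c+.012*X+[0,0,.048]))
E
```

```text
z 0.02 rim near [203. 124.] r16 [203. 132.] left [134. 191.] right [273. 190.] insert edge 24/42 [194.  66.] insert L/R [73. 78.] [333.  78.]
z 0.024 rim near [203. 129.] r16 [203. 137.] left [132. 197.] right [275. 197.] insert edge 24/42 [194.  70.] insert L/R [70. 82.] [337.  81.]
foot 0.004 [206. 130.] we bottom [206. 141.] top centre [207. 252.] top near [207. 199.]
foot 0.008 [206. 135.] we bottom [206. 146.] top centre [207. 262.] top near [207. 208.]
```

The drill mark at (205,263), the insert edge and the rim all match inserts lying 4 mm above the bench. So the foot is on the seat floor (z ≈ 8 mm) and the pad is centred. I'll release it and back off.

Emit:
move_arm --pt "0.3 0 0 0 0" --pt "0 0 0 0 0" --pt "-0.2 0 0 0 0" --pt "-0.2 0 0 -0.2 0" --pt "-0.2 0 0 -0.5 0" --pt "-0.4 0 0 -0.9 0" --pt "-0.6 0 0 -0.9 0" --pt "-1 0 0 -0.9 0" --pt "-1 0 0 -0.9 0" --pt "-1 0 0 0 0"

```text
time_s: 10.2
tool_pos: [0.6128, 0.0878, 0.1181]
tcp_rot: [0.002, 0.758, 0.652, 0.002]
contact_force: [0.3, -0.6, 0.8]
width: 0.999
grasp_force: 0.0
```

```bash
python3 st.py .4828 .0258 .027;python3 wr.py pics/w6.png
```

```text
10.2 [0.6128 0.0878 0.1181] [0.149  0.9888] F [ 0.3 -0.6  0.8] w 0.999 g 0.0
tool units (x,y,z) [-4.04 -5.99  4.52]
```

View pics/w6.png

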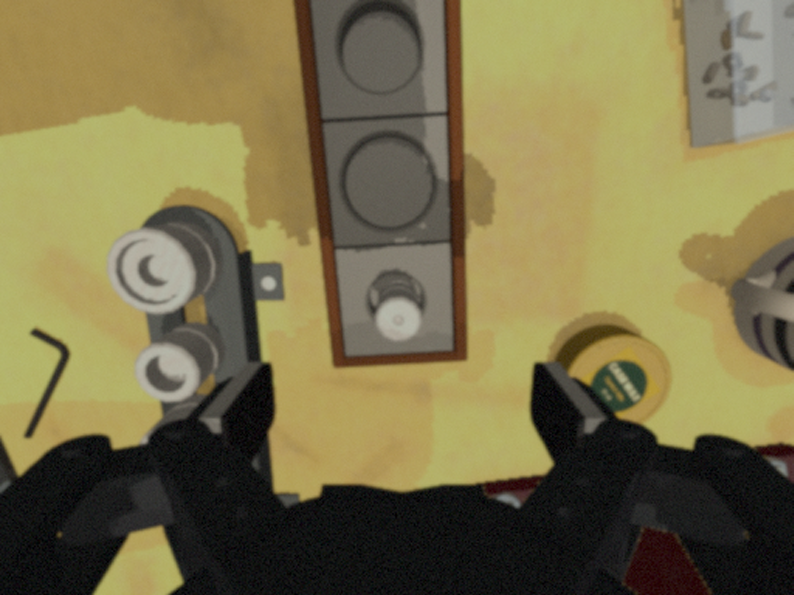

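Pad_24 stands in its seat at (398,318). Next is pad_51.

Emit:
move_arm --pt "-1 -0.3 -0.4 0 0" --pt "-1 -0.6 -0.9 0 0" --pt "-1 -0.6 -0.9 0 0" --pt "-1 -0.6 -0.9 0 0" --pt "-1 -0.6 -0.9 0 0" --pt "-1 -0.6 -0.9 0 0" --pt "-1 -0.5 -0.75 0.2 0" --pt "-1 -0.24 -0.34 0.3 0" --pt "-1 0 0 0.3 0" --pt "-1 0 0 0 0" --pt "-1 0 0 0 0"

```text
time_s: 11.17
tool_pos: [0.48, 0.0261, 0.0963]
tcp_rot: [-0.0, 0.758, 0.652, -0.0]
contact_force: [-0.9, -0.5, -0.0]
width: 1.001
grasp_force: 0.0
```

```bash
python3 st.py .4828 .0258 .030
```

```text
11.17 [0.48   0.0261 0.0963] [0.149  0.9888] F [-0.9 -0.5 -0. ] w 1.001 g 0.0
tool units (x,y,z) [0.   0.14 3.32]
```

Emit:
move_arm --pt "-1 0 0.14 0.4 0" --pt "-1 0 0 0.8 0" --pt "-1 0 0 0.8 0" --pt "-1 0 0 0.7 0" --pt "-1 0 0 0.4 0" --pt "-1 0 0 0.2 0" --pt "0 0 0 0 0" --pt "1 0 0 0 0" --pt "1 0 0 0 0" --pt "1 0 0 0 0" --pt "1 0 0 0 0" --pt "1 0 0 0 0" --squeeze 60

```text
time_s: 12.17
tool_pos: [0.4837, 0.0253, 0.0321]
tcp_rot: [0.001, 0.758, 0.652, 0.001]
contact_force: [-0.4, 0.1, 6.1]
width: 0.579
grasp_force: 62.9
```

```bash
python3 st.py .4666 -.083 .031
```

```text
12.17 [0.4837 0.0253 0.0321] [0.149  0.9888] F [-0.4  0.1  6.1] w 0.579 g 62.9
tool units (x,y,z) [-5.48 -0.04  0.06]
```

Emit:
move_arm --pt "1 0 0 -0.06 0" --pt "1 -0.3 0 0 0" --pt "1 -0.5 0 0 0" --pt "1 -0.5 0 0 0" --pt "1 -0.5 -0.01 0 0" --pt "1 -0.5 -0.01 0 0" --pt "1 -0.5 -0.01 0 0" --pt "1 -0.5 -0.01 0 0" --pt "1 -0.5 0 0 0" --pt "1 -0.5 0 0 0" --pt "1 -0.5 0 0 0" --pt "1 -0.5 0 0 0" --pt "1 -0.2 0 0 0" --pt "1 0 0 0 0" --pt "1 0 0 0 0"

```text
time_s: 13.42
tool_pos: [0.4655, -0.084, 0.0322]
tcp_rot: [0.0, 0.758, 0.652, -0.0]
contact_force: [-0.6, -2.0, 2.0]
width: 0.577
grasp_force: 62.7
```

```bash
python3 st.py .4666 -.083 .033
```

```text
13.42 [ 0.4655 -0.084   0.0322] [0.15   0.9887] F [-0.6 -2.   2. ] w 0.577 g 62.7
tool units (x,y,z) [ 0.06  0.05 -0.04]
```

Emit:
move_arm --pt "1 0.05 0.04 0 0" --pt "1 0 0 -0.1 0" --pt "1 0 0 -0.2 0" --pt "1 0 0 0 0"

```text
time_s: 13.75
tool_pos: [0.4665, -0.0818, 0.0384]
tcp_rot: [-0.0, 0.758, 0.653, 0.0]
contact_force: [0.9, -0.2, -1.9]
width: 0.581
grasp_force: 62.4
```

Emit:
move_arm --pt "1 0 0 -0.3 0" --pt "1 0 0 -0.5 0" --pt "1 0 0 -0.8 0" --pt "1 0 0 -0.8 0" --pt "1 0 0 -0.8 0" --pt "1 0 0 -0.5 0" --pt "1 0 0 0 0"

```text
time_s: 14.33
tool_pos: [0.4679, -0.083, 0.115]
tcp_rot: [0.002, 0.758, 0.652, 0.001]
contact_force: [-1.2, 0.7, -3.0]
width: 0.578
grasp_force: 62.6
```

```bash
python3 st.py .6284 .286 .09; python3 - <<'E'
from h import *
import pickle
w=pickle.load(open("w.pkl","rb"));s=lambda p:(np.array(p)+.5)/1.55-.5
for n,p,z in(("s42",(389,181),.024),("s33",(380,47),.024),("p24",(398,319),.056),("e1",(392,245),.024),("e2",(385,117),.024),("p42",(155,269),.062),("p33",(167,371),.062)): print(n,toworld(w,s(p),z).round(4))
E
```

```text
14.33 [ 0.4679 -0.083   0.115 ] [0.149  0.9888] F [-1.2  0.7 -3. ] w 0.578 g 62.6
tool units (x,y,z) [19.44  5.18  1.25]
s42 [0.6159 0.1549 0.024 ]
s33 [0.6216 0.219  0.024 ]
p24 [0.6105 0.0878 0.056 ]
e1 [0.6121 0.1208 0.024 ]
e2 [0.6189 0.1867 0.024 ]
p42 [0.5012 0.1316 0.062 ]
p33 [0.4916 0.0802 0.062 ]
```

Emit:
move_arm --pt "1 0.4 0.1 0 0" --pt "1 0.8 0.2 0 0" --pt "1 0.9 0.24 0 0" --pt "1 0.9 0.24 0 0" --pt "1 0.9 0.24 0 0" --pt "1 0.9 0.24 0 0" --pt "1 0.9 0.24 0 0" --pt "1 0.9 0.24 0 0" --pt "1 0.9 0.24 0 0" --pt "1 0.9 0.24 0 0" --pt "1 0.9 0.24 0 0" --pt "1 0.9 0.24 0 0" --pt "1 0.9 0.24 0 0" --pt "1 0.9 0.24 0 0" --pt "1 0.9 0.24 0 0" --pt "1 0.9 0.24 0 0" --pt "1 0.9 0.24 0 0" --pt "1 0.9 0.24 0 0" --pt "1 0.9 0.24 0 0" --pt "1 0.9 0.24 0 0"

```text
time_s: 16.0
tool_pos: [0.6089, 0.2495, 0.1102]
tcp_rot: [-0.001, 0.758, 0.652, -0.001]
contact_force: [0.8, -0.6, -2.4]
width: 0.575
grasp_force: 62.6
```

Emit:
move_arm --pt "1 0.9 0.24 0 0" --pt "1 0.7 0.2 0.1 0" --pt "1 0.3 0.1 0.2 0" --pt "1 0.1 0 0.3 0" --pt "1 0 0 0.3 0" --pt "1 0 0 0 0" --pt "1 0 0 0 0"

```text
time_s: 16.58
tool_pos: [0.6255, 0.2851, 0.093]
tcp_rot: [-0.0, 0.758, 0.652, -0.001]
contact_force: [-0.3, 0.3, -1.8]
width: 0.576
grasp_force: 62.7
```

```bash
python3 st.py .6282 .2855 .05;python3 wr.py pics/w7.png
```

```text
16.58 [0.6255 0.2851 0.093 ] [0.1497 0.9887] F [-0.3  0.3 -1.8] w 0.576 g 62.7
tool units (x,y,z) [0.04 0.13 2.15]
```

View pics/w7.png

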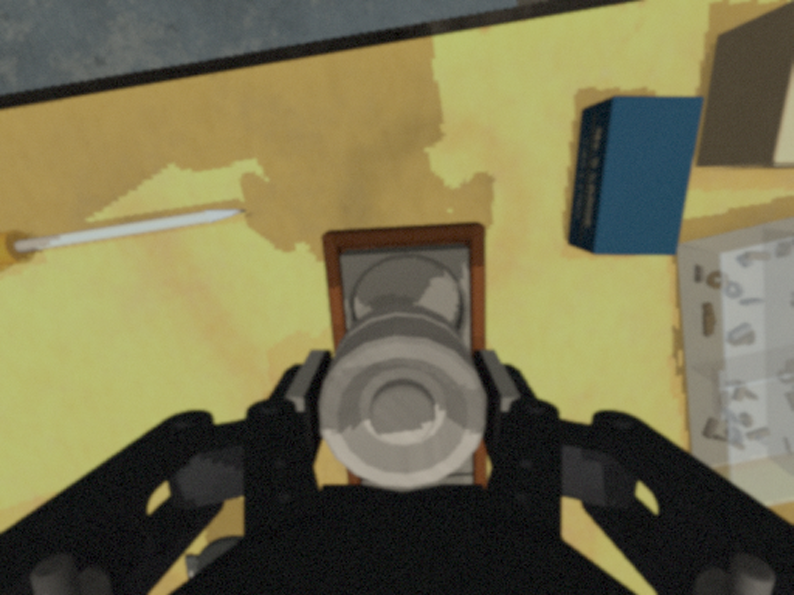

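The seat 51 insert's far edge runs from (342,251) to (470,248), with the rim's sides at about x = 352 and 463. The pad's centre is at (403,408).

```bash
python3 - <<'E'
from h import *
import pickle
w=pickle.load(open("w.pkl","rb"));s=lambda p:(np.array(p)+.5)/1.55-.5
b=np.array([.0926,.9957])
e=(toworld(w,s((342,251)),.024)+toworld(w,s((470,248)),.024))/2
print("edge",e.round(4),"seat",(e[:2]-.032*b).round(4))
print("rim near",toworld(w,s((408,256)),.024)[:2]-.0315*b, "pad c",toworld(w,s((403,408)),.015+.093-.032+.046).round(4))
E
```

```text
edge [0.6318 0.3183 0.024 ] seat [0.6288 0.2864]
rim near [0.62943069 0.28350869] pad c [0.6255 0.2866 0.122 ]
```

Emit:
move_arm --pt "1 0.03 0.14 0.3 0" --pt "1 0 0 0.6 0" --pt "1 0 0 0.6 0" --pt "1 0 0 0.6 0" --pt "1 0 0 0.3 0" --pt "1 0 0 0 0" --pt "1 0 0 0 0"

```text
time_s: 17.22
tool_pos: [0.6286, 0.286, 0.0453]
tcp_rot: [-0.0, 0.758, 0.652, -0.001]
contact_force: [0.9, 1.0, -1.9]
width: 0.58
grasp_force: 62.7
```

```bash
python3 st.py .6285 .2854 .028
```

```text
17.22 [0.6286 0.286  0.0453] [0.149  0.9888] F [ 0.9  1.  -1.9] w 0.58 g 62.7
tool units (x,y,z) [-0.03 -0.    0.86]
```

Emit:
move_arm --pt "1 -0.03 0 0.25 0" --pt "1 0 0 0.25 0" --pt "1 0 0 0.2 0" --pt "1 0 0 0.1 0" --pt "1 0 0 0 0"

```text
time_s: 17.63
tool_pos: [0.6287, 0.2855, 0.0294]
tcp_rot: [-0.0, 0.758, 0.652, -0.0]
contact_force: [-0.0, 0.5, -2.8]
width: 0.583
grasp_force: 62.7
```

Emit:
move_arm --pt "1 0 0 0.06 0" --pt "1 0 0 0.06 0" --pt "1 0 0 0 0"

```text
time_s: 17.88
tool_pos: [0.6291, 0.2856, 0.0277]
tcp_rot: [-0.0, 0.758, 0.652, 0.0]
contact_force: [0.7, -0.1, -3.6]
width: 0.579
grasp_force: 62.7
```

Emit:
move_arm --pt "1 0 0 0.06 0" --pt "1 0 0 0.05 0" --pt "1 0 0 0 0"

```text
time_s: 18.13
tool_pos: [0.6294, 0.2856, 0.0262]
tcp_rot: [0.0, 0.758, 0.652, 0.0]
contact_force: [-0.6, 0.1, 3.1]
width: 0.581
grasp_force: 63.2
```

Contact came where expected, at z = 0.026. I'll release and rise.

Emit:
move_arm --pt "0 0 0 0 0" --pt "-0.5 0 0 0 0" --pt "-0.7 0 0 0 0" --pt "-0.8 0 0 -0.2 0" --pt "-1 0 0 -0.5 0" --pt "-1 0 0 -0.9 0" --pt "-1 0 0 -0.9 0" --pt "-1 0 0 -0.9 0" --pt "-1 0 0 -0.9 0" --pt "-1 0 0 0 0"

```text
time_s: 18.97
tool_pos: [0.6314, 0.2861, 0.1173]
tcp_rot: [0.002, 0.758, 0.652, 0.003]
contact_force: [0.5, -0.1, 0.5]
width: 0.996
grasp_force: 0.0
```

```bash
python3 st.py .4912 .0796 .095;python3 wr.py pics/w8.png
```

```text
18.97 [0.6314 0.2861 0.1173] [0.149  0.9888] F [ 0.5 -0.1  0.5] w 0.996 g 0.0
tool units (x,y,z) [-11.26  -5.4    1.05]
```

View pics/w8.png

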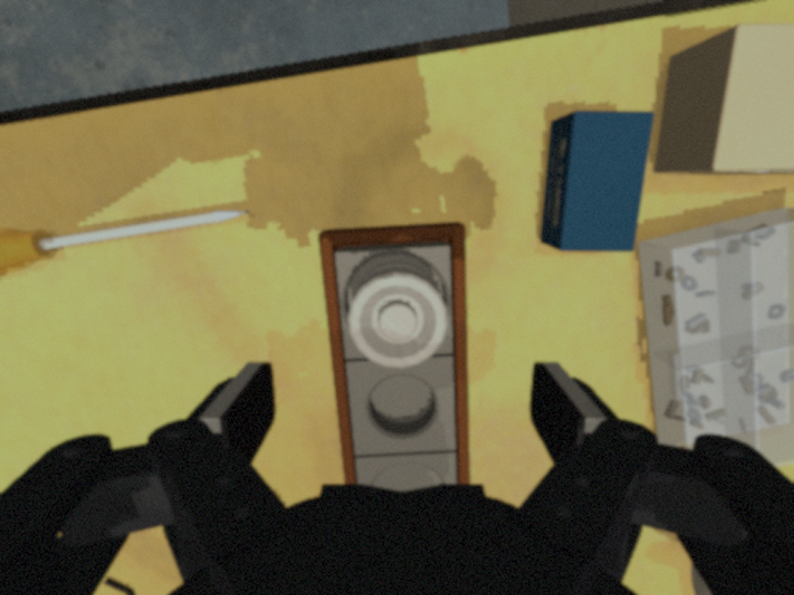

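Pad_51 is seated at (397,318). Next is pad_33.

Emit:
move_arm --pt "-1 -0.4 -0.2 0 0" --pt "-1 -0.85 -0.4 0 0" --pt "-1 -0.85 -0.4 0 0" --pt "-1 -0.85 -0.4 0 0" --pt "-1 -0.85 -0.4 0 0" --pt "-1 -0.85 -0.4 0 0" --pt "-1 -0.85 -0.4 0 0" --pt "-1 -0.85 -0.4 0 0" --pt "-1 -0.85 -0.4 0 0" --pt "-1 -0.85 -0.4 0 0" --pt "-1 -0.85 -0.4 0 0" --pt "-1 -0.85 -0.4 0 0" --pt "-1 -0.85 -0.4 0.2 0" --pt "-1 -0.5 -0.25 0.4 0" --pt "-1 -0.2 -0.15 0.4 0" --pt "-1 0 0 0 0" --pt "-1 0 0 0 0"

```text
time_s: 20.43
tool_pos: [0.4882, 0.0784, 0.0908]
tcp_rot: [-0.0, 0.758, 0.652, -0.0]
contact_force: [0.2, -0.1, 0.1]
width: 1.002
grasp_force: 0.0
```

```bash
python3 st.py .4910 .0795 .032; python3 - <<'E'
from h import *
from station import manip
import pickle
w=manip.camera("wrist");pickle.dump(w,open("w.pkl","wb"))
# bright pad-top circle(s): predicted pixel, local check
for p in((.491,.0795,.062),(.4987,.1328,.062)): print(topix(w,p).round(1))
g=cv2.cvtColor(w["image"],cv2.COLOR_RGB2GRAY)
c=cv2.HoughCircles(cv2.GaussianBlur(g,(5,5),1),cv2.HOUGH_GRADIENT,1,25,param1=80,param2=22,minRadius=18,maxRadius=60)
for x,y,r in (c[0] if c is not None else []):
    print((x,y,r),toworld(w,(x,y),.062).round(4))
E
```

```text
20.43 [0.4882 0.0784 0.0908] [0.1494 0.9888] F [ 0.2 -0.1  0.1] w 1.002 g 0.0
tool units (x,y,z) [0.07 0.13 2.94]
[264.  218.5]
[263.8 135.7]
(np.float32(262.5), np.float32(131.5), np.float32(37.0)) [0.4983 0.1354 0.062 ]
(np.float32(403.5), np.float32(76.5), np.float32(52.7)) [0.5837 0.154  0.062 ]
(np.float32(428.5), np.float32(75.5), np.float32(52.8)) [0.598  0.1524 0.062 ]
(np.float32(423.5), np.float32(176.5), np.float32(33.6)) [0.5953 0.0924 0.062 ]
(np.float32(390.5), np.float32(176.5), np.float32(41.6)) [0.5746 0.0955 0.062 ]
(np.float32(263.5), np.float32(217.5), np.float32(23.0)) [0.4908 0.0802 0.062 ]
(np.float32(285.5), np.float32(152.5), np.float32(31.5)) [0.5106 0.1206 0.062 ]
(np.float32(104.5), np.float32(225.5), np.float32(46.0)) [0.385  0.0905 0.062 ]
(np.float32(151.5), np.float32(262.5), np.float32(18.6)) [0.4092 0.0591 0.062 ]
```

Emit:
move_arm --pt "-0.6 0.08 0.13 0.4 0" --pt "-0.6 0 0 0.8 0" --pt "-0.6 0 0 0.8 0" --pt "-0.6 0 0 0.5 0" --pt "-0.6 0 0 0.3 0" --pt "-0.6 0 0 0.15 0" --pt "0 0 0 0 0" --pt "1 0 0 0 0" --pt "1 0 0 0 0" --pt "1 0 0 0 0" --pt "1 0 0 0 0"

```text
time_s: 21.4
tool_pos: [0.4922, 0.0793, 0.0336]
tcp_rot: [0.001, 0.758, 0.652, 0.001]
contact_force: [-0.5, 0.1, 5.4]
width: 0.364
grasp_force: 59.5
```

```bash
python3 st.py .4666 -.083 .034
```

```text
21.4 [0.4922 0.0793 0.0336] [0.149  0.9888] F [-0.5  0.1  5.4] w 0.364 g 59.5
tool units (x,y,z) [-8.22 -0.06 -0.02]
```

Emit:
move_arm --pt "1 0 0 -0.06 0" --pt "1 -0.3 0 0 0" --pt "1 -0.5 -0.01 0 0" --pt "1 -0.6 -0.01 0 0" --pt "1 -0.6 -0.01 0 0" --pt "1 -0.6 -0.01 0 0" --pt "1 -0.6 -0.01 0 0" --pt "1 -0.6 -0.01 0 0" --pt "1 -0.6 0 0 0" --pt "1 -0.6 0 0 0" --pt "1 -0.6 0 0 0" --pt "1 -0.6 0 0 0" --pt "1 -0.6 0 0 0" --pt "1 -0.6 0 0 0" --pt "1 -0.5 0 0 0" --pt "1 -0.3 0 0 0" --pt "1 0 0 0 0" --pt "1 0 0 0 0"

```text
time_s: 22.9
tool_pos: [0.4656, -0.0829, 0.0335]
tcp_rot: [-0.0, 0.758, 0.652, -0.0]
contact_force: [0.4, -0.4, -0.4]
width: 0.364
grasp_force: 59.5
```

```bash
python3 st.py .4666 -.083 .034
```

```text
22.9 [ 0.4656 -0.0829  0.0335] [0.1499 0.9887] F [ 0.4 -0.4 -0.4] w 0.364 g 59.5
tool units (x,y,z) [ 0.    0.05 -0.02]
```

Emit:
move_arm --pt "1 0 0.04 -0.1 0" --pt "1 0 0 -0.2 0" --pt "1 0 0 0 0"

```text
time_s: 23.15
tool_pos: [0.467, -0.0824, 0.0405]
tcp_rot: [0.0, 0.758, 0.653, 0.0]
contact_force: [0.3, -0.8, -1.3]
width: 0.37
grasp_force: 59.5
```

Emit:
move_arm --pt "1 0 0 -0.3 0" --pt "1 0 0 -0.5 0" --pt "1 0 0 -0.8 0" --pt "1 0 0 -0.8 0" --pt "1 0 0 -0.8 0" --pt "1 0 0 -0.5 0" --pt "1 0 0 0 0"

```text
time_s: 23.73
tool_pos: [0.468, -0.0833, 0.1167]
tcp_rot: [0.002, 0.758, 0.652, 0.001]
contact_force: [0.5, -0.9, -2.3]
width: 0.367
grasp_force: 59.6
```

```bash
python3 st.py .6221 .2198 .11
```

```text
23.73 [ 0.468  -0.0833  0.1167] [0.1489 0.9889] F [ 0.5 -0.9 -2.3] w 0.367 g 59.6
tool units (x,y,z) [16.13  5.36  0.34]
```

Emit:
move_arm --pt "1 0.4 0.13 0 0" --pt "1 0.8 0.27 0 0" --pt "1 0.9 0.3 0 0" --pt "1 0.9 0.3 0 0" --pt "1 0.9 0.3 0 0" --pt "1 0.9 0.3 0 0" --pt "1 0.9 0.3 0 0" --pt "1 0.9 0.3 0 0" --pt "1 0.9 0.3 0 0" --pt "1 0.9 0.3 0 0" --pt "1 0.9 0.3 0 0" --pt "1 0.9 0.3 0 0" --pt "1 0.9 0.3 0 0" --pt "1 0.9 0.3 0 0" --pt "1 0.9 0.3 0 0" --pt "1 0.9 0.3 0 0" --pt "1 0.9 0.3 0 0" --pt "1 0.9 0.3 0 0" --pt "1 0.4 0.2 0 0" --pt "1 0.2 0.1 0 0"

```text
time_s: 25.4
tool_pos: [0.6231, 0.2231, 0.1118]
tcp_rot: [-0.001, 0.758, 0.653, -0.001]
contact_force: [0.6, -0.6, -1.0]
width: 0.365
grasp_force: 59.7
```

Emit:
move_arm --pt "1 0 0 0.4 0" --pt "1 0 0 0.6 0" --pt "1 0 0 0.4 0" --pt "1 0 0 0 0" --pt "1 0 0 0 0"

```text
time_s: 25.82
tool_pos: [0.6226, 0.2206, 0.0844]
tcp_rot: [-0.001, 0.758, 0.652, -0.001]
contact_force: [0.2, -0.1, -0.8]
width: 0.365
grasp_force: 59.7
```

```bash
python3 st.py .6221 .2198 .047;python3 wr.py pics/w9.png
```

```text
25.82 [0.6226 0.2206 0.0844] [0.1497 0.9887] F [ 0.2 -0.1 -0.8] w 0.365 g 59.7
tool units (x,y,z) [-0.04 -0.02  1.87]
```

View pics/w9.png

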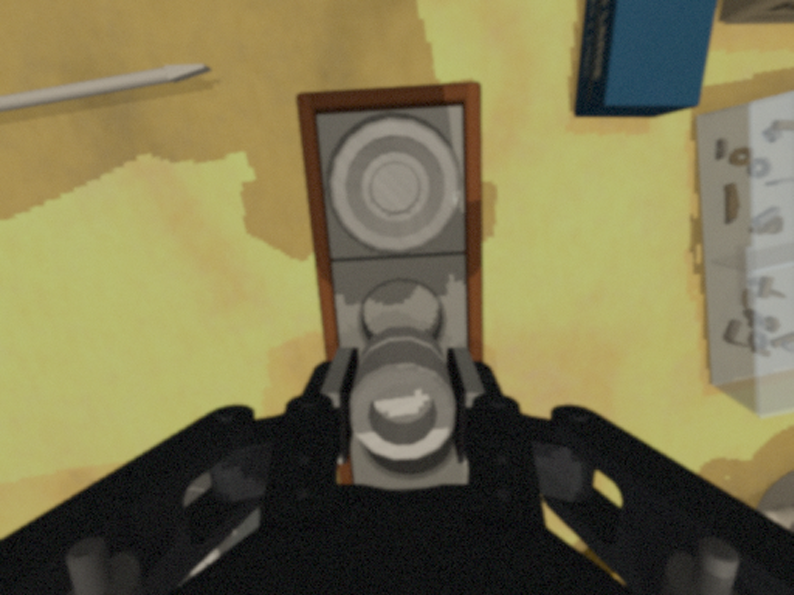

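Pad_51 sits level in its seat at (395,186). The 51/33 seam crosses x = 400 at row 257, and the seat 33 rim spans roughly 360–441.

```bash
python3 - <<'E'
from h import *
import pickle
w=pickle.load(open("w.pkl","rb"));s=lambda p:(np.array(p)+.5)/1.55-.5
b=np.array([.0926,.9957])
e=toworld(w,s((397,257)),.024);print(e.round(4),(e[:2]-.033*b).round(4))
print("p51",toworld(w,s((395,186)),.056).round(4))
print("rim",toworld(w,s((402,277)),.024)[:2]-.0225*b)
print("rim l/r at row 316",toworld(w,s((361,316)),.024).round(4),toworld(w,s((441,316)),.024).round(4))
E
```

```text
[0.6243 0.2521 0.024 ] [0.6212 0.2193]
p51 [0.6291 0.2851 0.056 ]
rim [0.62307895 0.21965768]
rim l/r at row 316 [0.602  0.2255 0.024 ] [0.6414 0.2195 0.024 ]
```

Emit:
move_arm --pt "1 -0.05 -0.02 0.4 0" --pt "1 0 0 0.6 0" --pt "1 0 0 0.5 0" --pt "1 0 0 0.3 0" --pt "1 0 0 0 0" --pt "1 0 0 0 0"

```text
time_s: 26.37
tool_pos: [0.6226, 0.2202, 0.0489]
tcp_rot: [-0.0, 0.758, 0.652, -0.001]
contact_force: [-0.2, -0.1, -0.7]
width: 0.366
grasp_force: 59.7
```

```bash
python3 st.py .6220 .2194 .030
```

```text
26.37 [0.6226 0.2202 0.0489] [0.149  0.9888] F [-0.2 -0.1 -0.7] w 0.366 g 59.7
tool units (x,y,z) [-0.05 -0.02  0.95]
```

Emit:
move_arm --pt "1 -0.04 -0.03 0.25 0" --pt "1 0 0 0.3 0" --pt "1 0 0 0.25 0" --pt "1 0 0 0.15 0" --pt "1 0 0 0 0"

```text
time_s: 26.78
tool_pos: [0.6218, 0.2195, 0.0296]
tcp_rot: [-0.0, 0.758, 0.652, -0.001]
contact_force: [-0.3, 0.3, -2.5]
width: 0.369
grasp_force: 59.7
```

Emit:
move_arm --pt "1 0 0 0.06 0" --pt "1 0 0 0.05 0" --pt "1 0 0 0 0"

```text
time_s: 27.03
tool_pos: [0.6225, 0.2196, 0.0285]
tcp_rot: [0.0, 0.758, 0.652, 0.0]
contact_force: [0.6, -0.2, -1.1]
width: 0.371
grasp_force: 59.7
```

Emit:
move_arm --pt "1 0 0 0.05 0" --pt "1 0 0 0.05 0" --pt "1 0 0 0 0"

```text
time_s: 27.28
tool_pos: [0.6227, 0.2197, 0.0276]
tcp_rot: [0.0, 0.758, 0.652, 0.0]
contact_force: [-3.8, -0.9, 5.7]
width: 0.37
grasp_force: 60.3
```

Emit:
move_arm --pt "0.2 0 0 0 0" --pt "0 0 0 0 0" --pt "-0.3 0 0 0 0" --pt "-0.4 0 0 -0.2 0" --pt "-0.5 0 0 -0.5 0" --pt "-1 0 0 -0.9 0" --pt "-1 0 0 -0.9 0" --pt "-1 0 0 -0.9 0" --pt "-1 0 0 -0.9 0" --pt "-1 0 0 0 0"

```text
time_s: 28.12
tool_pos: [0.6248, 0.22, 0.118]
tcp_rot: [0.002, 0.758, 0.652, 0.003]
contact_force: [0.5, 0.0, 0.7]
width: 1.002
grasp_force: 0.0
```

```bash
python3 st.py .4987 .1328 .095
```

```text
28.12 [0.6248 0.22   0.118 ] [0.149  0.9888] F [0.5 0.  0.7] w 1.002 g 0.0
tool units (x,y,z) [-5.25 -5.59  1.11]
```

Emit:
move_arm --pt "-1 -0.3 -0.3 0 0" --pt "-1 -0.7 -0.75 0 0" --pt "-1 -0.7 -0.75 0 0" --pt "-1 -0.7 -0.75 0 0" --pt "-1 -0.7 -0.75 0 0" --pt "-1 -0.7 -0.75 0 0" --pt "-1 -0.7 -0.75 0.1 0" --pt "-1 -0.5 -0.5 0.3 0" --pt "-1 -0.2 -0.2 0.4 0" --pt "-1 0 0 0.2 0" --pt "-1 0 0 0 0" --pt "-1 0 0 0 0"

```text
time_s: 29.12
tool_pos: [0.4984, 0.1334, 0.0926]
tcp_rot: [-0.0, 0.758, 0.652, 0.0]
contact_force: [-0.3, -0.1, 0.2]
width: 0.999
grasp_force: 0.0
```

```bash
python3 st.py .4986 .1328 .031; python3 - <<'E'
from h import *
from station import manip
import pickle
w=manip.camera("wrist");pickle.dump(w,open("w.pkl","wb"))
print(topix(w,(.4986,.1328,.062)))
g=cv2.cvtColor(w["image"],cv2.COLOR_RGB2GRAY)
c=cv2.HoughCircles(cv2.GaussianBlur(g,(5,5),1),cv2.HOUGH_GRADIENT,1,8,param1=80,param2=18,minRadius=15,maxRadius=50)
for x,y,r in c[0]:
    p=toworld(w,(x,y),.062)
    if np.hypot(p[0]-.4986,p[1]-.1328)<.015: print(x,y,r,p.round(4))
E
```

```text
29.12 [0.4984 0.1334 0.0926] [0.149  0.9888] F [-0.3 -0.1  0.2] w 0.999 g 0.0
tool units (x,y,z) [-0.03  0.01  3.08]
[260.41025004 220.31948063]
259.5 224.5 30.6 [0.4975 0.1299 0.062 ]
260.5 207.5 37.1 [0.5    0.1417 0.062 ]
250.5 204.5 42.5 [0.4938 0.1448 0.062 ]
254.5 216.5 27.1 [0.4951 0.1361 0.062 ]
264.5 199.5 29.3 [0.5034 0.1468 0.062 ]
268.5 207.5 36.0 [0.5052 0.1409 0.062 ]
266.5 218.5 21.6 [0.5028 0.1335 0.062 ]
250.5 224.5 21.3 [0.4916 0.1308 0.062 ]
265.5 234.5 15.8 [0.5005 0.1221 0.062 ]
```

Emit:
move_arm --pt "-1 -0.06 0 0.4 0" --pt "-1 0 0 0.8 0" --pt "-1 0 0 0.8 0" --pt "-1 0 0 0.6 0" --pt "-1 0 0 0.3 0" --pt "-1 0 0 0.18 0" --pt "0 0 0 0 0" --pt "1 0 0 0 0" --pt "1 0 0 0 0" --pt "1 0 0 0 0" --pt "1 0 0 0 0" --pt "1 0 0 0 0"

```text
time_s: 30.17
tool_pos: [0.4988, 0.132, 0.0321]
tcp_rot: [0.001, 0.758, 0.652, 0.001]
contact_force: [-1.3, -0.6, 7.0]
width: 0.474
grasp_force: 60.6
```

```bash
python3 st.py .4666 -.083 .033
```

```text
30.17 [0.4988 0.132  0.0321] [0.149  0.9888] F [-1.3 -0.6  7. ] w 0.474 g 60.6
tool units (x,y,z) [-1.087e+01  1.000e-02 -5.000e-02]
```

Emit:
move_arm --pt "1 0 0 -0.06 0" --pt "1 -0.3 0 0 0" --pt "1 -0.5 0 0 0" --pt "1 -0.6 0 0 0" --pt "1 -0.6 0 0 0" --pt "1 -0.6 0 0 0" --pt "1 -0.6 0 0 0" --pt "1 -0.6 0 0 0" --pt "1 -0.6 0 0 0" --pt "1 -0.6 0 0 0" --pt "1 -0.6 0 0 0" --pt "1 -0.6 0 0 0" --pt "1 -0.6 0 0 0" --pt "1 -0.6 0 0 0" --pt "1 -0.6 0 0 0" --pt "1 -0.6 0 0 0" --pt "1 -0.6 0 0 0" --pt "1 -0.6 0 0 0"

```text
time_s: 31.67
tool_pos: [0.4682, -0.0634, 0.0321]
tcp_rot: [-0.0, 0.758, 0.652, 0.0]
contact_force: [-0.3, 1.0, 0.9]
width: 0.472
grasp_force: 60.8
```

```bash
python3 st.py .4666 -.083 .033
```

```text
31.67 [ 0.4682 -0.0634  0.0321] [0.1499 0.9887] F [-0.3  1.   0.9] w 0.472 g 60.8
tool units (x,y,z) [-0.98  0.07 -0.05]
```

Emit:
move_arm --pt "1 -0.5 0.02 0 0" --pt "1 -0.3 0.02 0 0" --pt "1 -0.1 0 0 0" --pt "1 0 0 0 0" --pt "1 0 0 0 0"

```text
time_s: 32.08
tool_pos: [0.4668, -0.0799, 0.0321]
tcp_rot: [0.0, 0.758, 0.652, -0.0]
contact_force: [0.0, -1.1, 0.2]
width: 0.473
grasp_force: 60.7
```

```bash
python3 st.py .4666 -.083 .033
```

```text
32.08 [ 0.4668 -0.0799  0.0321] [0.1493 0.9888] F [ 0.  -1.1  0.2] w 0.473 g 60.7
tool units (x,y,z) [-0.16  0.01 -0.05]
```

Emit:
move_arm --pt "1 -0.16 0 0 0" --pt "1 0 0 0 0" --pt "1 0 0 -0.1 0" --pt "1 0 0 -0.2 0" --pt "1 0 0 0 0"

```text
time_s: 32.5
tool_pos: [0.4666, -0.0829, 0.0387]
tcp_rot: [0.0, 0.758, 0.652, 0.0]
contact_force: [0.0, -0.3, -1.8]
width: 0.474
grasp_force: 60.7
```

Emit:
move_arm --pt "1 0 0 -0.3 0" --pt "1 0 0 -0.5 0" --pt "1 0 0 -0.8 0" --pt "1 0 0 -0.8 0" --pt "1 0 0 -0.8 0" --pt "1 0 0 -0.8 0" --pt "1 0 0 0 0"

```text
time_s: 33.08
tool_pos: [0.4681, -0.0837, 0.1222]
tcp_rot: [0.002, 0.758, 0.652, 0.001]
contact_force: [0.6, -1.2, -2.2]
width: 0.471
grasp_force: 60.8
```

```bash
python3 st.py .6160 .1541 .11
```

```text
33.08 [ 0.4681 -0.0837  0.1222] [0.149  0.9888] F [ 0.6 -1.2 -2.2] w 0.471 g 60.8
tool units (x,y,z) [12.86  5.53  0.62]
```

Emit:
move_arm --pt "1 0.4 0.17 0 0" --pt "1 0.8 0.34 0 0" --pt "1 0.9 0.39 0 0" --pt "1 0.9 0.39 0 0" --pt "1 0.9 0.39 0 0" --pt "1 0.9 0.39 0 0" --pt "1 0.9 0.39 0 0" --pt "1 0.9 0.39 0 0" --pt "1 0.9 0.39 0 0" --pt "1 0.9 0.39 0 0" --pt "1 0.9 0.39 0 0" --pt "1 0.9 0.39 0 0" --pt "1 0.9 0.39 0 0" --pt "1 0.9 0.39 0 0" --pt "1 0.55 0.25 0.2 0" --pt "1 0.2 0.15 0.5 0" --pt "1 0 0 0.7 0" --pt "1 0 0 0.4 0" --pt "1 0 0 0 0" --pt "1 0 0 0 0"

```text
time_s: 34.75
tool_pos: [0.6137, 0.1519, 0.0807]
tcp_rot: [-0.001, 0.758, 0.652, -0.001]
contact_force: [-0.6, 0.1, -1.8]
width: 0.478
grasp_force: 60.9
```

```bash
python3 st.py .6160 .1541 .047;python3 wr.py pics/w10.png
```

```text
34.75 [0.6137 0.1519 0.0807] [0.1498 0.9887] F [-0.6  0.1 -1.8] w 0.478 g 60.9
tool units (x,y,z) [0.13 0.1  1.68]
```

View pics/w10.png

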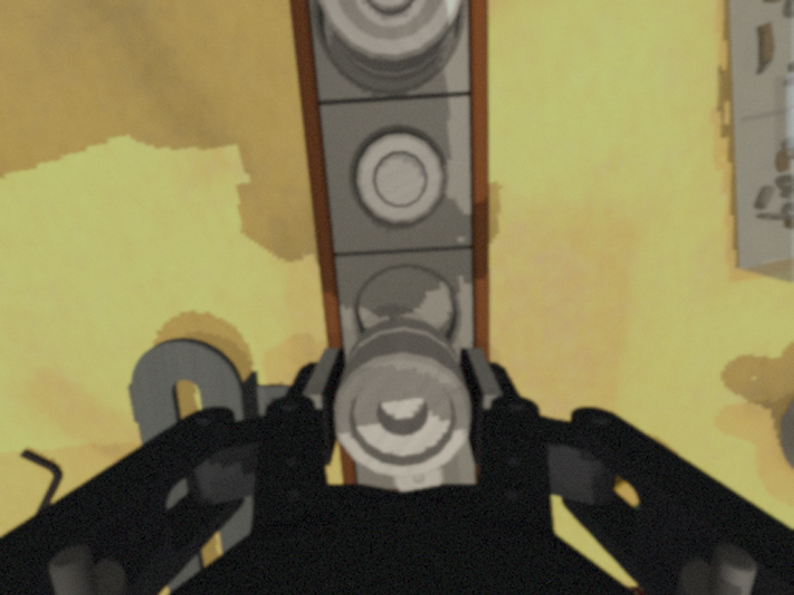

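Pad_33 is seated and centred at (399,180). The 33/42 seam is at (404,250), and the held pad_42 is at (403,414).

```bash
python3 - <<'E'
from h import *
import pickle
w=pickle.load(open("w.pkl","rb"));s=lambda p:(np.array(p)+.5)/1.55-.5
b=np.array([.0926,.9957])
e=toworld(w,s((404,250)),.024);print(e.round(4),(e[:2]-.033*b).round(4))
print("p33",toworld(w,s((399,180)),.056).round(4))
print("rim",toworld(w,s((405,263)),.024)[:2]-.027*b)
print("held",toworld(w,s((403,414)),.1107).round(4))
E
```

```text
[0.6192 0.1869 0.024 ] [0.6162 0.154 ]
p33 [0.622  0.2184 0.056 ]
rim [0.61628116 0.15378343]
held [0.6135 0.152  0.1107]
```

Emit:
move_arm --pt "1 0.11 0.1 0.3 0" --pt "1 0 0 0.5 0" --pt "1 0 0 0.5 0" --pt "1 0 0 0.3 0" --pt "1 0 0 0 0" --pt "1 0 0 0 0"

```text
time_s: 35.3
tool_pos: [0.6166, 0.1544, 0.0493]
tcp_rot: [-0.0, 0.758, 0.652, -0.001]
contact_force: [-0.3, -0.6, -2.4]
width: 0.476
grasp_force: 60.9
```

```bash
python3 st.py .6161 .1539 .028
```

```text
35.3 [0.6166 0.1544 0.0493] [0.1491 0.9888] F [-0.3 -0.6 -2.4] w 0.476 g 60.9
tool units (x,y,z) [-0.03 -0.02  1.06]
```

Emit:
move_arm --pt "1 -0.03 -0.03 0.25 0" --pt "1 0 0 0.3 0" --pt "1 0 0 0.25 0" --pt "1 0 0 0.18 0" --pt "1 0 0 0 0"

```text
time_s: 35.72
tool_pos: [0.6158, 0.1539, 0.0292]
tcp_rot: [-0.001, 0.758, 0.652, -0.001]
contact_force: [-0.7, 0.5, -2.3]
width: 0.474
grasp_force: 60.9
```

Emit:
move_arm --pt "1 0 0 0.06 0" --pt "1 0 0 0.06 0" --pt "1 0 0 0 0"

```text
time_s: 35.97
tool_pos: [0.6166, 0.154, 0.0281]
tcp_rot: [-0.0, 0.758, 0.652, 0.0]
contact_force: [0.3, 0.3, -1.8]
width: 0.477
grasp_force: 60.9
```

Emit:
move_arm --pt "1 0 0 0.06 0" --pt "1 0 0 0.06 0" --pt "1 0 0 0 0"

```text
time_s: 36.22
tool_pos: [0.6168, 0.154, 0.0261]
tcp_rot: [0.0, 0.758, 0.652, 0.0]
contact_force: [-0.1, 0.1, 1.0]
width: 0.475
grasp_force: 60.9
```

Emit:
move_arm --pt "1 0 0 0.04 0" --pt "1 0 0 0 0" --pt "0.2 0 0 0 0" --pt "-0.2 0 0 0 0" --pt "-0.5 0 0 0 0" --pt "-0.6 0 0 -0.2 0" --pt "-0.7 0 0 -0.5 0" --pt "-1 0 0 -0.9 0" --pt "-1 0 0 -0.9 0" --pt "-1 0 0 -0.9 0" --pt "-1 0 0 -0.9 0" --pt "-1 0 0 -0.9 0" --pt "-1 0 0 -0.6 0" --pt "-1 0 0 0 0" --pt "-1 0 0 0 0"

```text
time_s: 37.47
tool_pos: [0.6171, 0.154, 0.1415]
tcp_rot: [0.0, 0.758, 0.652, 0.001]
contact_force: [0.3, 0.9, 0.1]
width: 1.001
grasp_force: 0.0
```

```bash
python3 st.py;python3 wr.py pics/w11.png
```

```text
37.47 [0.6171 0.154  0.1415] [0.149  0.9888] F [0.3 0.9 0.1] w 1.001 g 0.0
```

View pics/w11.png

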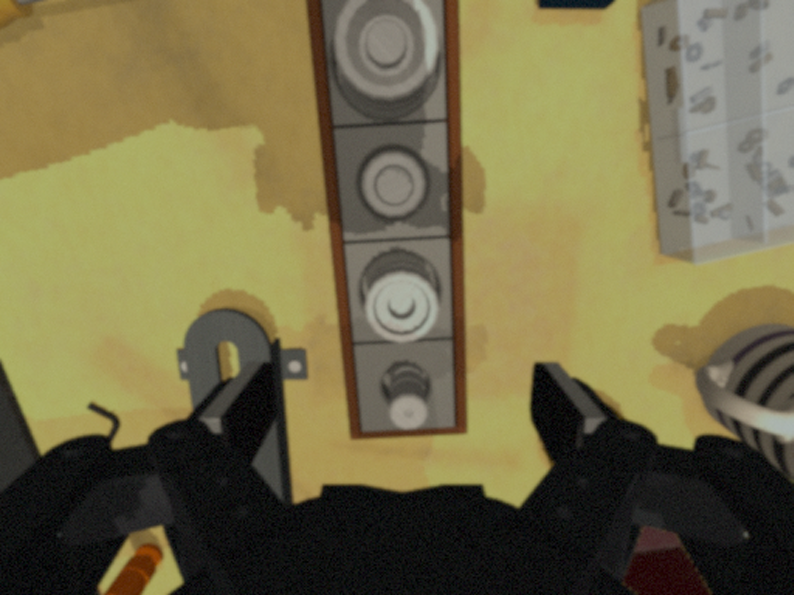

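All four pads stand in their seats, from top to bottom: 51 at (387,42), 33 at (395,184), 42 at (401,304) and 24 at (407,410). The gripper is clear, so I'm handing in.

```bash
python3 -c "
from station import manip
print(manip.close_job())"
```

```text
the job is handed in; nothing more can be done
None
```

All four pads stand upright in their matching seats, taken from the rail's opening in the order 24, 51, 33, 42, and the job was handed in at about 37 s with the screwdriver and trickler never touched.

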